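Tag the allergy beaker and show it to the check camera

TASK

The white measuring beaker is to be kept for the allergy order: squeeze the purple tag clip open, take it off its rail and let it spring shut on the beaker's rim, pushed fully down with its tag hanging on the outside, while the beaker stands on the worktop. Then lift the beaker and hold it up to the check camera, upright and still, with the middle of the purple tag at lens height, squarely facing the lens, 18 cm straight in front of it. The job finishes while you are still holding it there; take the beaker itself in the gripper, not the clip, keep it from tipping over, and leave the other two tags, the onion, the lemon and the blue-grey mug where they are.

Things in the scene. Friction and masses are not known exactly. Their poses are not given: they have to be found in the camera images.
- beaker: white plastic measuring beaker, open, hollow, empty, loose, about 0.1 kg, 90 mm tall, round: 73 mm across the rim, 58 mm at the foot. Origin at the centre of its underside, z up along its axis. Wall about 3 mm thick; a pouring lip sticks out 2 mm on its +y side. The wall can be pinched from above, one finger inside
- beaker_rim (a point): centre of the beaker's mouth, level with the rim, 90 mm above its underside; the middle of the wall's thickness lies 34.5 mm from it all round, give or take 1 mm (axes as the beaker)
- beaker_axis (a point): point on the beaker's axis 18 mm below the rim (axes as the beaker)
- tag_purple: purple tag clip, 33 g, built like a clothes peg: two ears above a pivot pin (along its y, 10 mm above the origin), two jaws below. Origin: middle of the bridge between the jaws, which sits on top of the edge it clips; z up, -x the way the tag faces. Ears 24 mm wide (y), 12 to 39 mm above the origin, spread in a V, 28 mm over the tops; jaws reach 16 mm below the origin
- tag_purple_face (a point): middle of the front face of the purple clip's tag plate (46 mm wide, 40 mm high, lower part white), 8 mm in front (-x) and 18 mm below the clip's origin; axes as the clip, the tag faces -x
- tag_purple_jaw (a joint): opening of the sprung jaw, rad: 0 shut on a 3 mm wall, 0.55 fully open; the spring shuts it with about 5 N. Squeezing the ears along x with 5 to 9 N brings them parallel, 12 mm over both, and the jaws gape 15 mm, evenly to both sides of the pivot. Keep fingertips over 11 mm above the origin: lower, they bear on the jaws
- tag_green: tag clip like the purple one, but green; must stay on the rail
- tag_yellow: tag clip like the purple one, but yellow; must stay on the rail
- tag_rail: fixed tag rail: wooden foot 56 x 190 x 22 mm, upright steel blade 3 mm thick, 172 mm long along its y, top edge at 85 mm. Origin under its middle. At the start the three clips sit fully down on the blade, square to it, 55 mm apart in any order, tags facing the rail's -x side (roughly to the robot)
- lens (a point): front of the check camera's lens; black and grey camera head 86 mm wide on a fixed desk stand with a column of varying height (lens 185 to 235 mm above the worktop). It looks level along its -x axis, roughly towards the robot; z up
- show_point (a point): point in the air 180 mm straight in front of the lens, at lens height (axes as the lens)
- onion: brown onion, 75 mm, bystander
- lemon: lemon, 78 mm, bystander
- mug_stone: blue-grey mug, 96 mm tall, bystander
Mind the look-alikes: they are no part of the job. What is shaped like the beaker but green is not meant. There is more than one size of the tag_purple; the job needs the smaller.

How it is judged:
By the outcome, as a careful person would: the job done as asked, in the order asked, and still so for the second after the job is handed in, while the arm keeps its last pose, push and grip.
It also fails if it takes over 58 s, if anything falls off the work surface, if the arm or the gripper's body presses on something with over 40 N, if the wrist force passes 120 N, or if a joint passes its speed limit or range.

ROBOT

A 6-joint arm with a two-finger parallel gripper is mounted at the origin on a cart in front of the work surface, level with it; the furniture and walls round the work are solid. World frame = base frame: x ahead of the robot, y to its left, z up, the work surface at z = 0. Lengths are in m, angles in rad, forces in N, time in s.
With the tool pointing down it reaches from about 0.375 to 0.975 m from the base axis. Payload 3.8 kg.
Tool frame: the origin (TCP) lies midway between the tips of the shut fingers; the grasp point (between the pads) lies 19 mm behind it (manip.grip_depth is the distance from the TCP to the grasp point, in m); z points along the fingers, y is the line along which they close (so a half turn about z gives the same grasp; the last joint's range is limited). The gripper opens to 85 mm and grips with 20 to 120 N. Pads are 22 mm wide; open, the fingers measure 114 mm over their backs; the gripper's body (76 mm by 85 mm) begins 54 mm behind the grasp point. The pads swing forward as they close: fully open they stand 13 mm farther back than shut.
Start: joints at [-0.037, 0.264, 1.604, -0, 1.274, -0.037], TCP at [0.675, -0, 0.209] pointing down, gripper open.
Joint ranges: [-2.63, 2.63], [-0.94, 2.18], [0.31, 2.57], [-1.31, 4.45], [0, 2.66], [-2.55, 2.55]. Speed limits (rad/s): [2.57, 2.57, 3.14, 3.14, 3.14, 3.14].

INTERFACE

Orientations are given as a rotation vector (axis times angle).
In Python, from workcell import manip gives the robot as it stands.
- The arm moves only by the tool play_rows, never from a script. Its argument "moves" is one flat list of numbers, 7 for each row, row after row: the shift along the world's x, y, z in mm, then the turn, a rotation vector about the world's x, y, z in rad, then the finger opening in mm, from 0 to 85.4. A call has 1 to 10 rows; each row shifts and turns the commanded pose from where the row before left it; what a row does not reach is not made up. A row lasts 1/8 s, in which the tool goes at most 62.5 mm and 10.7 degrees, less where a joint would pass 70% of its speed; a pose out of reach is approached as far as the arm can. A call is refused whole if a number of a shift passes 62.5 or a number of a turn 0.188, either way. A call with a gripper value outside its range is refused whole. The fingers move at their own pace and stop on an object; "newtons" is the grip in N (left out, the last holds). Time passes only in rows, so rows that do not move let the fingers close. It gives the time, the measured TCP pose, the force, the opening and the grip force at its end, in the units of the state.
- manip.read_state(): the state, without advancing time (a new reading comes with each control period).
- manip.capture(name): name is "scene" or "side" or "wrist"; returns a dict with "frame" (400x640x3 uint8, red, green, blue), "mtx" (3x3 intrinsics, pixels), "extrinsics" (4x4, takes a point from world to camera coordinates); the wrist camera has in their place "tool_from_camera" (4x4, takes a point from camera to tool coordinates, whose origin is the TCP and whose axes are the flange's). Camera axes: x right, y up, looking along -z (the intrinsics and any distortion apply to the point x, -y, -z); pixel columns grow to the right and rows downward; lengths in m; the calibration is good to about 2 mm. A picture is of the moment at which its call begins: read the wrist's pose just before it. There is no depth.
- manip.hand_in(): hands the job in; it is judged then, once.
Trained networks look in a picture, given as the dict that the camera call returned (one of the last four; its "shot" number tells which), for a name from the list of things; names that differ only in an ending like _2 or _b are one class to them, and where a whole thing is asked for, a point or a joint stands for the part that bears it (a point fixed in the world has none). Each returns a list of dicts, best first, with "conf" (0 to 1); they miss things now and then, are a little off and sometimes report something else, mostly with a low value. They report only what shows in the picture. A call takes as long as a camera call. They do not tell look-alikes from the thing itself.
- manip.trace(picture, label): "mask" (400x640 bool, what is visible of it) and "location" ([column, row] in pixels, amid what is visible of it).
The state is a dict: "clock": time; "q": joint angles; "qvel": joint speeds; "tau": joint torques, N m; "tcp_pos": TCP position; "orientation": TCP orientation; "wrist_force": force on the tool from outside, world axes, zero at the start; "wrist_torque": the same for the moment, N m; "finger_gap": finger opening in m; "grip_force": force on a finger pad.
Only numpy, scipy, OpenCV 4.12 (cv2) and the standard library are available. Lean on these libraries where they do the work, as an engineer would, in place of code of your own. Each camera call takes 0.05 s, during which the arm holds its last target. There are 200 camera calls.

## Working session

There is one attempt and no reset: what is moved stays moved. The work goes in short steps, Python scripts to look and compute and a tool call to move; the robot and the scene stay as the last step left them, time stands still between calls to the robot, and variables do not carry over. Pictures are saved under pics/ and viewed, at most 10 in all, crops included, and the job is handed in when it is done.

Besides the shell and the picture viewer there is one more tool, called as a command line: name --argument value ..., lists and objects as JSON in quotes. play_rows: Moves the arm, as the interface text tells. Its arguments: {"type":"object","properties":{"moves":{"type":"array"},"newtons":{"type":"number"}},"required":["moves"]}

```bash
ls; mkdir -p pics
cat > h.py <<'E'
import numpy as np, cv2
from workcell import manip
from scipy.spatial.transform import Rotation as R
def P(c):
    return np.array(c["mtx"]),np.array(c["extrinsics"])
def ray(c,px,T=None):
    K=np.array(c["mtx"]); d=np.linalg.solve(K,[px[0],px[1],1.]); d=np.array([d[0],-d[1],-d[2]])
    if T is None: T=np.linalg.inv(np.array(c["extrinsics"]))
    d=T[:3,:3]@d; return T[:3,3],d/np.linalg.norm(d)
def proj(c,X,T=None):
    E=np.array(c["extrinsics"]) if T is None else np.linalg.inv(T)
    p=E[:3,:3]@np.array(X)+E[:3,3]; q=np.array(c["mtx"])@[p[0],-p[1],-p[2]]; return q[:2]/q[2]
def atz(r,z): o,d=r; return o+d*(z-o[2])/d[2]
def tri(*rs):
    A=sum(np.eye(3)-np.outer(d,d) for o,d in rs); b=sum((np.eye(3)-np.outer(d,d))@o for o,d in rs); return np.linalg.solve(A,b)
def wristT(s,c):
    T=np.eye(4);T[:3,:3]=R.from_rotvec(s["orientation"]).as_matrix();T[:3,3]=s["tcp_pos"]; return T@np.array(c["tool_from_camera"])
def save(c,n): cv2.imwrite("pics/"+n,cv2.cvtColor(c["frame"],cv2.COLOR_RGB2BGR))
E
python3 - <<'E'
from h import *
np.set_printoptions(precision=4,suppress=True)
fr=[]
for n in ["scene","side"]:
    c=manip.capture(n); fr.append(c["frame"])
    for l in ["beaker","tag_purple","tag_green","tag_yellow","tag_rail","lens","onion","lemon","mug_stone"]:
        for d in manip.trace(c,l)[:4]: 
            ys,xs=np.where(d["mask"]); print(n,l,round(d["conf"],2),np.round(d["location"],1),xs.min(),xs.max(),ys.min(),ys.max())
    T=np.linalg.inv(np.array(c["extrinsics"]));print(n,T[:3,3],c["mtx"][0][0],ray(c,(320,200))[1])
    save(c,n+"0.png")
E
```

```text
pics
scene beaker 0.78 [342.6 262. ] 327 356 243 285
scene beaker 0.56 [287.  258.9] 276 303 240 283
scene tag_purple 0.85 [342.7 234. ] 324 350 215 244
scene tag_purple 0.5 [265.  208.1] 261 275 195 221
scene tag_green 0.67 [251.8 205.8] 244 258 193 218
scene tag_yellow 0.81 [290.6 213.8] 280 294 200 225
scene tag_rail 0.74 [271.1 230. ] 238 303 208 240
scene tag_rail 0.47 [341.4 262. ] 328 356 243 284
scene lens 0.61 [380.3 149.7] 366 395 141 167
scene lens 0.3 [398.5 316.2] 386 412 301 325
scene onion 0.6 [412.9 282.2] 398 425 272 298
scene onion 0.36 [269.9 212.2] 261 276 196 221
scene lemon 0.69 [396.6 315.9] 386 413 300 325
scene mug_stone 0.74 [437.7 244.2] 410 456 223 266
scene mug_stone 0.37 [414.7 286.4] 398 427 272 298
scene [-0.2739 -0.3124  0.8472] 423.8926900274918 [ 0.7378  0.2859 -0.6114]
side beaker 0.78 [268.3 223.1] 257 281 204 242
side beaker 0.75 [300.  245.2] 287 312 227 267
side beaker 0.21 [393.2 281.6] 363 411 261 308
side tag_purple 0.58 [296.5 177.6] 291 301 166 191
side tag_purple 0.58 [336.8 229.3] 319 356 217 241
side tag_purple 0.41 [297.3 199.5] 277 317 173 218
side tag_green 0.63 [288.8 173.2] 284 293 160 182
side tag_yellow 0.5 [303.4 189.7] 299 309 177 201
side tag_yellow 0.16 [332.  299.2] 318 347 286 314
side tag_rail 0.94 [300.6 201.1] 277 317 174 218
side lens 0.74 [295.7 179.3] 292 300 169 189
side lens 0.71 [406.9 176.2] 396 419 160 191
side onion 0.8 [332.3 298.3] 319 347 286 313
side lemon 0.76 [300.5 308.3] 282 311 297 320
side mug_stone 0.6 [393.8 280.9] 364 411 261 308
side mug_stone 0.59 [298.3 176.9] 291 300 168 190
side [ 0.1234 -0.9352  0.9091] 461.28323654446586 [ 0.3338  0.7193 -0.6092]
```

Run:
```python
import cv2,numpy as np
a=cv2.imread("pics/scene0.png")[130:340,225:475]; b=cv2.imread("pics/side0.png")[140:340,240:440]
a=cv2.resize(a,None,fx=1.6*1.0,fy=1.6,interpolation=cv2.INTER_CUBIC); b=cv2.resize(b,None,fx=2,fy=2,interpolation=cv2.INTER_CUBIC)
b=cv2.resize(b,(400,400)); a=cv2.resize(a,(400,336)); a=cv2.copyMakeBorder(a,0,64,0,0,cv2.BORDER_CONSTANT)
cv2.imwrite("pics/both.png",np.hstack([a,b]))
```

```text
(no output)
```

View pics/both.png

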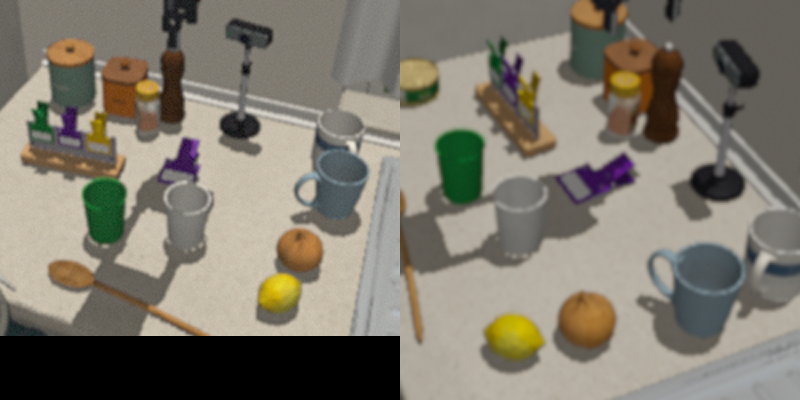

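The small purple clip is the middle one on the rail (scene 268,208). The purple thing lying by the beaker (scene 342,232) is the large look-alike. The white beaker is at scene (342,262), and the green one at (288,259) isn't meant. Next I get coarse positions.

Run:
```python
from h import *
from scipy.optimize import minimize
np.set_printoptions(precision=4,suppress=True)
C={n:manip.capture(n) for n in ["scene","side"]}
def pick(n,l,px):
    ds=manip.trace(C[n],l); return min(ds,key=lambda d:np.hypot(*(np.array(d["location"])-px)))
t={}
for l,a,b in [("tag_green",(252,206),(289,173)),("tag_purple",(265,208),(296,178)),("tag_yellow",(290,214),(303,190)),("lens",(380,150),(407,176)),("lemon",(397,316),(300,308)),("onion",(413,282),(332,298)),("mug_stone",(438,244),(394,281))]:
    print(l,end=' ')
    da,db=pick("scene",l,a),pick("side",l,b)
    def bc(d): ys,xs=np.where(d["mask"]); return ((xs.min()+xs.max())/2,(ys.min()+ys.max())/2)
    print(tri(ray(C["scene"],bc(da)),ray(C["side"],bc(db))), bc(da),bc(db))
# white beaker fit: IoU
def hull(c,x,y):
    th=np.linspace(0,2*np.pi,40); pts=[proj(c,(x+r*np.cos(a),y+r*np.sin(a),z)) for r,z in((.029,0),(.0365,.09)) for a in th]
    m=np.zeros((400*4,640*4),np.uint8); cv2.fillConvexPoly(m,cv2.convexHull((np.array(pts)*4+1.5).round().astype(np.int32)),1); return m>0
ms={n:cv2.resize(pick(n,"beaker",p)["mask"].astype(np.uint8),None,fx=4,fy=4,interpolation=0)>0 for n,p in(("scene",(342,262)),("side",(300,245)))}
def cost(v): 
    return -sum((hull(C[n],*v)&ms[n]).sum()/(hull(C[n],*v)|ms[n]).sum() for n in ms)
g=tri(ray(C["scene"],(342,262)),ray(C["side"],(300,245))); r=minimize(cost,g[:2],method="Nelder-Mead",options=dict(initial_simplex=[g[:2],g[:2]+[.01,0],g[:2]+[0,.01]])); print("beaker",g,r.x,r.fun)
```

```text
tag_green [0.5468 0.22   0.0841] (np.float64(250.5), np.float64(205.0)) (np.float64(288.5), np.float64(171.0))
tag_purple [0.5473 0.1628 0.0862] (np.float64(268.5), np.float64(210.0)) (np.float64(295.5), np.float64(179.0))
tag_yellow [0.5546 0.1095 0.0846] (np.float64(286.5), np.float64(212.5)) (np.float64(304.0), np.float64(189.0))
lens [ 0.7733 -0.0938  0.2009] (np.float64(380.5), np.float64(155.0)) (np.float64(407.5), np.float64(175.5))
lemon [ 0.3806 -0.2606  0.0264] (np.float64(399.0), np.float64(313.0)) (np.float64(296.5), np.float64(308.0))
onion Traceback (most recent call last):
  File "<stdin>", line 10, in <module>
  File "<stdin>", line 6, in pick
ValueError: min() iterable argument is empty
```

```bash
cat > bk.py <<'E'
from h import *
from scipy.optimize import minimize
def hull(c,x,y,T=None,s=4,z0=0):
    th=np.linspace(0,2*np.pi,40); pts=[proj(c,(x+r*np.cos(a),y+r*np.sin(a),z+z0),T) for r,z in((.029,0),(.0365,.09)) for a in th]
    m=np.zeros((400*s,640*s),np.uint8); cv2.fillConvexPoly(m,cv2.convexHull((np.array(pts)*s+(s-1)/2).round().astype(np.int32)),1); return m>0
def fit(views,g):
    # views: list of (cap,T,mask)
    ms=[(c,T,cv2.resize(m.astype(np.uint8),None,fx=4,fy=4,interpolation=0)>0) for c,T,m in views]
    def cost(v):
        t=0
        for c,T,m in ms:
            h=hull(c,v[0],v[1],T); t-=(h&m).sum()/(h|m).sum()
        return t
    g=np.array(g)
    r=minimize(cost,g,method="Nelder-Mead",options=dict(initial_simplex=[g,g+[.01,0],g+[0,.01]],xatol=1e-4,fatol=1e-4)); return r.x,r.fun/len(ms)
E
python3 - <<'E'
from bk import *
np.set_printoptions(precision=4,suppress=True)
V=[]
for n,p in(("scene",(342,262)),("side",(300,245))):
    c=manip.capture(n); ds=manip.trace(c,"beaker")
    d=min(ds,key=lambda d:np.hypot(*(np.array(d["location"])-p))); print(d["location"],d["conf"]); V.append((c,None,d["mask"]))
g=tri(*[ray(v[0],p) for v,p in zip(V,((342,262),(300,245)))]); print(g)
print(fit(V,g[:2]),fit(V[:1],g[:2]),fit(V[1:],g[:2]))
E
```

```text
[342.1, 262.6] 0.95
[301.3, 245.3] 0.57
[ 0.4594 -0.0899  0.0567]
(array([ 0.4587, -0.0879]), np.float64(-0.9413015862408394)) (array([ 0.46  , -0.0879]), np.float64(-0.935525467440361)) (array([ 0.4582, -0.0886]), np.float64(-0.9532416502946954))
```

play_rows --moves '[-12,16,7,0,0,0.18,85,-12,16,7,0,0,0.18,85,-12,16,7,0,0,0.18,85,-12,16,7,0,0,0.18,85,-12,16,7,0,0,0.18,85,-12,16,7,0,0,0.18,85,-12,16,7,0,0,0.18,85,-12,16,7,0,0,0.18,85,-12,16,7,0,0,0.18,85,0,0,0,0,0,0,85]'

```text
clock: 3.15
tcp_pos: [0.5669, 0.1449, 0.2733]
orientation: [-0.077, 3.139, 0.001]
wrist_force: [0.3, 0.3, -0.4]
finger_gap: 0.0852
grip_force: 0.0
```

```bash
cat > w.py <<'E'
from h import *
import sys
np.set_printoptions(precision=4,suppress=True)
s=manip.read_state(); c=manip.capture("wrist"); T=wristT(s,c)
print(s["clock"],s["tcp_pos"],s["orientation"],s["q"],"cam",T[:3,3],-T[:3,2],c["mtx"][0])
save(c,sys.argv[1])
for l in sys.argv[2:]:
    for d in manip.trace(c,l)[:3]:
        m=d["mask"].astype(np.uint8); ys,xs=np.where(m); r=cv2.minAreaRect(np.c_[xs,ys].astype(np.float32)); print(l,round(d["conf"],2),np.round(d["location"],1),xs.min(),xs.max(),ys.min(),ys.max(),np.round(r[0],1),np.round(r[1],1),round(r[2],1), "at z.085", atz(ray(c,d["location"],T),.085))
E
python3 w.py w1.png tag_purple tag_green tag_yellow tag_rail; cp pics/w1.png .
```

```text
3.15 [0.5669 0.1449 0.2733] [-0.0771  3.1389  0.0006] [ 0.2076  0.0598  1.7219  0.0001  1.358  -1.4123] cam [0.484  0.1398 0.4381] [ 0.3308  0.0163 -0.9436] [314.3271   0.     317.6966]
tag_purple 0.68 [186.6 165.9] 158 210 134 215 [185.2 174. ] [83.4 49.9] 85.8 at z.085 [ 0.5774 -0.0066  0.085 ]
tag_green 0.87 [382.8 150.3] 360 404 139 171 [382. 155.] [44. 32.] -0.0 at z.085 [0.5482 0.2167 0.085 ]
tag_green 0.26 [102.3  49.6] 54 161 9 88 [104.9  55.3] [112.8  71.7] 26.0 at z.085 [ 0.4591 -0.0819  0.085 ]
tag_yellow 0.67 [286.2 154.2] 268 306 142 174 [287. 158.] [32. 38.] 90.0 at z.085 [0.5581 0.1076 0.085 ]
tag_yellow 0.65 [  8.1 171.5] 0 22 146 196 [ 11. 171.] [50. 22.] 90.0 at z.085 [ 0.5942 -0.2136  0.085 ]
tag_rail 0.91 [330.4 135.2] 260 409 118 164 [334.5 141.4] [ 42.8 148.2] 87.7 at z.085 [0.5342 0.1565 0.085 ]
```

View pics/w1.png

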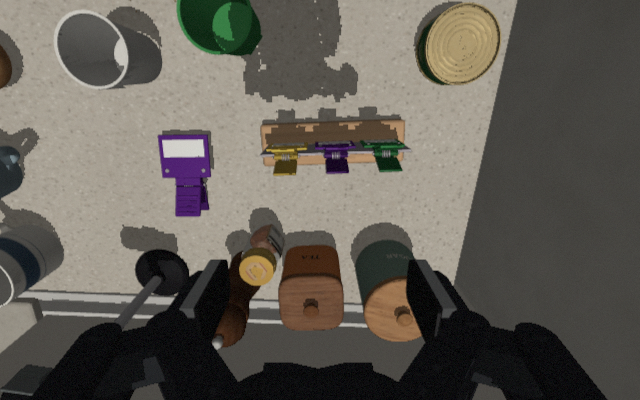

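The wrist view shows the clips at columns 287 (yellow), 337 (purple) and 383 (green), row about 157. The large purple look-alike is at (185,175) and the white beaker rim at (92,48). I'll enlarge the rail to confirm the clip and fit it.

Run:
```python
import cv2
a=cv2.imread("pics/w1.png")[105:185,250:420]; cv2.imwrite("pics/w1c.png",cv2.resize(a,None,fx=4.7,fy=4.7,interpolation=cv2.INTER_NEAREST))
```

```text
(no output)
```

View pics/w1c.png

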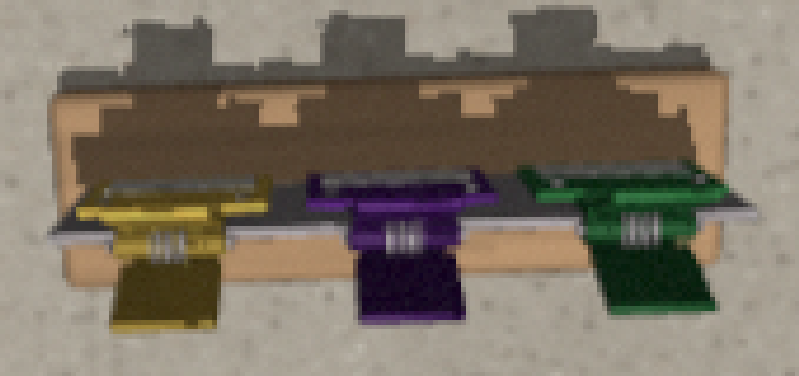

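Run:
```python
from h import *
np.set_printoptions(precision=4,suppress=True)
s=manip.read_state(); c=manip.capture("wrist"); T=wristT(s,c)
q=lambda u,v,z: atz(ray(c,(250+(u)/4.7-.5,105+v/4.7-.5),T),z)
A,B=q(50,234,.085),q(757,212,.085); print(A,B,np.linalg.norm(B-A),"yaw",np.arctan2(-(B-A)[0],(B-A)[1]), "mid",(A+B)/2)
for u,v,z in((360,322,.124),(466,318,.124),(335,207,.124),(452,203,.124),(405,236,.095)): print(q(u,v,z))
```

```text
[0.559  0.0766 0.085 ] [0.5457 0.2458 0.085 ] 0.1697729625534513 yaw 0.07860405709809491 mid [0.5523 0.1612 0.085 ]
[0.567  0.1508 0.124 ]
[0.565  0.1739 0.124 ]
[0.5421 0.1441 0.124 ]
[0.54   0.1689 0.124 ]
[0.5534 0.1613 0.095 ]
```

play_rows --moves '[-2,2,-10,0,0,-0.171,60,-2,2,-10,0,0,-0.171,60,-2,2,-10,0,0,-0.171,60,-2,2,-10,0,0,-0.171,60,-2,2,-10,0,0,-0.171,60,-2,2,-10,0,0,-0.171,60,-1,2,-10,0,0,-0.171,60,-1,2,-10,0,0,-0.171,60,0,0,-10,0,0,-0.171,60,0,0,0,0,0,0,60]'

```text
clock: 4.7
tcp_pos: [0.5523, 0.1593, 0.1809]
orientation: [-2.128, -2.309, 0.003]
wrist_force: [-0.9, -0.6, -0.1]
finger_gap: 0.0602
grip_force: 0.0
```

```bash
python3 w.py w2.png tag_purple tag_rail
python3 - <<'E'
from h import *
s=manip.read_state();print(R.from_rotvec(s["orientation"]).as_matrix())
E
```

```text
4.7 [0.5523 0.1593 0.1809] [-2.1281 -2.3091  0.0035] [ 0.2376  0.0974  1.8524 -0.0001  1.1945  0.1561] cam [0.5476 0.2428 0.3459] [ 0.0265 -0.3272 -0.9446] [314.3271   0.     317.6966]
tag_purple 0.84 [317.6 186.1] 298 335 152 214 [316.5 183. ] [62. 37.] 90.0 at z.085 [0.554  0.1624 0.085 ]
tag_purple 0.7 [340.6 323.1] 304 390 296 344 [346.8 321.7] [89.6 45.5] 5.4 at z.085 [0.5893 0.0184 0.085 ]
tag_purple 0.58 [319. 151.] 289 345 71 269 [317. 170.] [198.  56.] 90.0 at z.085 [0.5527 0.1931 0.085 ]
tag_rail 0.71 [321.2 152.7] 289 345 71 269 [317. 170.] [198.  56.] 90.0 at z.085 [0.5546 0.1918 0.085 ]
[[-8.27033004e-02  9.96574110e-01  4.56088748e-04]
 [ 9.96574214e-01  8.27032830e-02  5.70503712e-05]
 [ 1.91348861e-05  4.59244540e-04 -9.99999894e-01]]
```

View pics/w2.png

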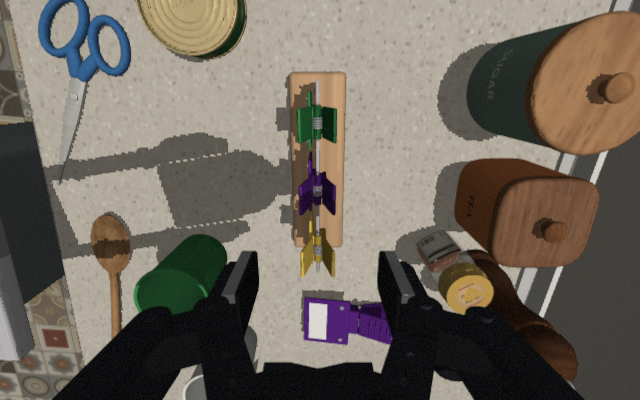

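The blade and the purple ears are centred on column 317, in line with the fingers at 240 and 400. I'll lower and squeeze.

Run:
```python
from h import *
s=manip.read_state(); c=manip.capture("wrist"); T=wristT(s,c)
for p,z in(((317.5,190),.095),((318,85),.085),((318.3,243),.085)): print(atz(ray(c,p,T),z))
```

```text
[0.55532191 0.16199938 0.095     ]
[0.548821   0.24534407 0.085     ]
[0.5606425  0.10715066 0.085     ]
```

play_rows --moves '[0,1,-20,0,0,0,50,0,0,-20,0,0,0,45,1,0,-20,0,0,0,45,0,0,-15,0,0,0,45,0,0,-6,0,0,0,45,0,0,0,0,0,0,30,0,0,0,0,0,0,22]' --newtons 20

```text
clock: 5.78
tcp_pos: [0.5539, 0.161, 0.1019]
orientation: [-2.13, -2.309, 0.0]
wrist_force: [-1.3, -0.6, -0.5]
finger_gap: 0.0216
grip_force: 0.9
```

play_rows --moves '[0,0,0,0,0,0,16,0,0,0,0,0,0,12,0,0,0,0,0,0,12,0,0,0,0,0,0,12,0,0,0,0,0,0,12]'

```text
clock: 6.4
tcp_pos: [0.554, 0.161, 0.1013]
orientation: [-2.13, -2.31, -0.0]
wrist_force: [-2.1, -0.2, 2.1]
finger_gap: 0.0123
grip_force: 1.2
```

play_rows --moves '[0,0,0,0,0,0,10,0,0,0,0,0,0,10,0,0,0,0,0,0,10]'

```text
clock: 6.78
tcp_pos: [0.554, 0.161, 0.1013]
orientation: [-2.13, -2.309, 0.0]
wrist_force: [-2.9, -0.8, 1.2]
finger_gap: 0.0101
grip_force: 1.2
```

```bash
python3 w.py w3.png tag_purple;python3 - <<'E'
import cv2
a=cv2.imread("pics/w3.png")[60:380,200:440]; cv2.imwrite("pics/w3c.png",cv2.resize(a,None,fx=1.8,fy=1.8,interpolation=cv2.INTER_CUBIC))
E
```

```text
6.775 [0.554  0.161  0.1013] [-2.1297 -2.3095  0.    ] [0.2396 0.1714 1.9251 0.     1.0452 0.1587] cam [0.5489 0.2443 0.2663] [ 0.0286 -0.3265 -0.9448] [314.3271   0.     317.6966]
tag_purple 0.77 [316.  359.7] 298 407 347 387 [353.8 365.7] [113.   19.7] 12.2 at z.085 [0.5635 0.0538 0.085 ]
tag_purple 0.59 [314.8 224.8] 290 352 176 277 [316.3 220.4] [101.2  55.9] 68.2 at z.085 [0.554 0.163 0.085]
```

View pics/w3c.png

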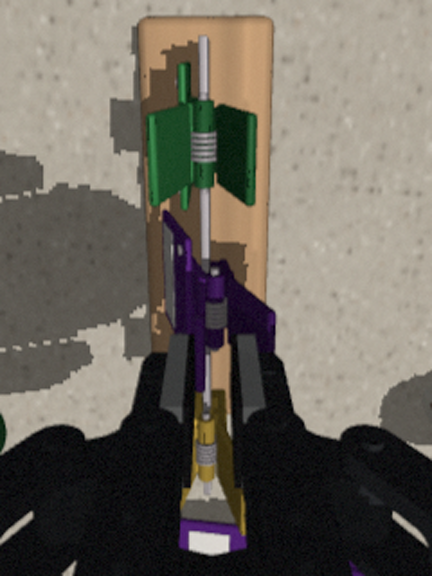

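Run:
```python
from h import *
s=manip.read_state(); c=manip.capture("wrist"); T=wristT(s,c); print(c["tool_from_camera"])
p=np.array(s["tcp_pos"])
for dz in(0,.019,.038): print(dz,proj(c,p+[0,0,dz],T))
for u,v,z in((215,312,.095),(203,150,.095),(206,452,.095),(205,40,.085)): print(atz(ray(c,(200+u/1.8,60+v/1.8),T),z))
```

```text
[[ 2.05366692e-04  9.44745939e-01  3.27803399e-01  8.34976268e-02]
 [ 9.99997552e-01  5.28172981e-04 -2.14871313e-03  1.63581997e-03]
 [-2.20312490e-03  3.27803038e-01 -9.44743518e-01 -1.65017800e-01]
 [ 0.00000000e+00  0.00000000e+00  0.00000000e+00  1.00000000e+00]]
0 [314.23801125 239.46619957]
0.019 [313.93927495 255.92622994]
0.038 [313.56776379 276.39607208]
[0.55696643 0.1621668  0.095     ]
[0.54886364 0.21573012 0.095     ]
[0.55837453 0.10549777 0.095     ]
[0.54694777 0.24709852 0.085     ]
```

Run:
```python
import cv2
a=cv2.imread("pics/w3.png")[170:310,255:400]; cv2.imwrite("pics/w3d.png",cv2.resize(a,None,fx=4.2,fy=4.2,interpolation=cv2.INTER_CUBIC))
```

```text
(no output)
```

View pics/w3d.png

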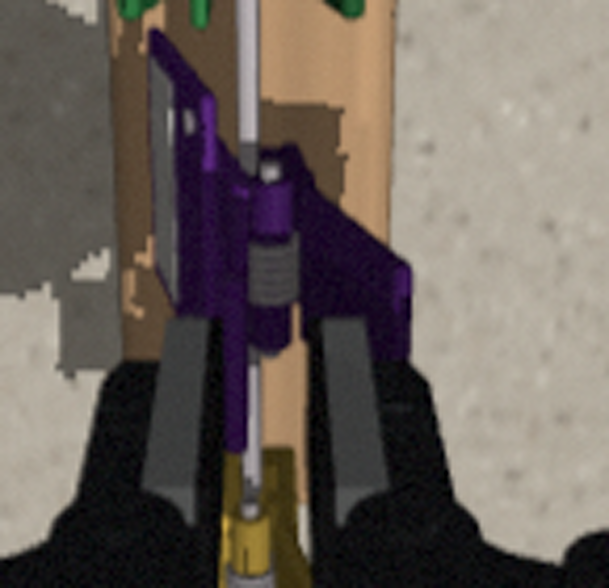

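The right ear shows outside the right finger and the grip force is only about 1 N, so the squeeze missed. I'll back off straight up, open and look.

play_rows --moves '[0,0,10,0,0,0,10,0,0,20,0,0,0,10,0,0,20,0,0,0,10,0,0,10,0,0,0,45,0,0,0,0,0,0,45,0,0,0,0,0,0,45]'

```text
clock: 7.68
tcp_pos: [0.5536, 0.1609, 0.1608]
orientation: [-2.129, -2.309, 0.001]
wrist_force: [0.6, -0.1, -0.1]
finger_gap: 0.0456
grip_force: 0.0
```

```bash
python3 w.py w4.png tag_purple;python3 - <<'E'
import cv2
a=cv2.imread("pics/w4.png")[90:310,220:420]; cv2.imwrite("pics/w4c.png",cv2.resize(a,None,fx=2.7,fy=2.7,interpolation=cv2.INTER_CUBIC))
E
```

```text
7.675 [0.5536 0.1609 0.1608] [-2.1293 -2.3093  0.0011] [ 0.2397  0.1151  1.8713 -0.0001  1.156   0.1586] cam [0.5486 0.2443 0.3258] [ 0.0279 -0.3268 -0.9447] [314.3271   0.     317.6966]
tag_purple 0.88 [334.9 333.2] 302 376 308 358 [338.  334.3] [76.7 46.1] 5.7 at z.085 [0.5832 0.0251 0.085 ]
tag_purple 0.61 [316.5 201.8] 294 334 158 227 [314.  192.5] [69. 40.] 90.0 at z.085 [0.5551 0.1567 0.085 ]
```

View pics/w4c.png

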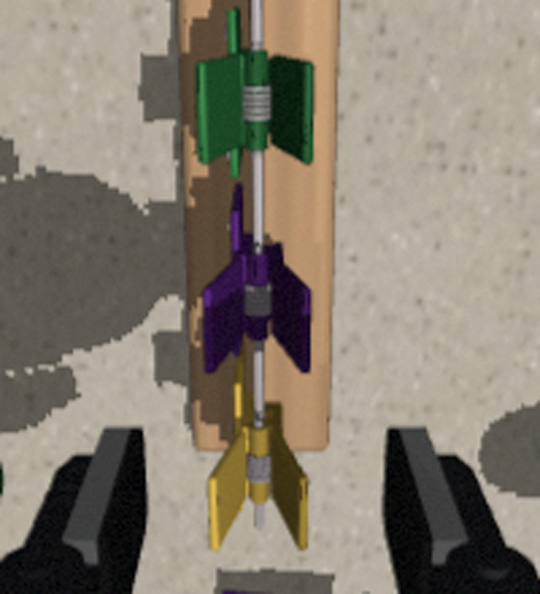

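The clip sprang back square on the blade, and the finger midpoint sits at column 318.5, not 314, so there's an offset of about 2 mm in x. I'll check the fingertips against the fixed cameras.

Run:
```python
from h import *
s=manip.read_state(); p=np.array(s["tcp_pos"]); M=R.from_rotvec(s["orientation"]).as_matrix()
out=[]
for n in("scene","side"):
    c=manip.capture(n); f=cv2.cvtColor(c["frame"],cv2.COLOR_RGB2BGR); q=proj(c,p); u,v=(q-[24,30]).round().astype(int)
    k=8; a=cv2.resize(f[v:v+60,u:u+48],None,fx=k,fy=k,interpolation=cv2.INTER_CUBIC)
    def mk(X,col):
        z=((proj(c,X)-[u,v]+.5)*k).astype(int); cv2.circle(a,tuple(int(t) for t in z),3,col,-1)
    g=.0228
    for sg in(-1,1):   # expected pad tip corners (h=3): red y-11, yellow y+11, at top h=40
        for w,col in((-.011,(0,0,255)),(.011,(0,255,255))):
            mk(p+M@[w,sg*g,-.003],col)
    mk(np.array([.5545,.161,.124]),(255,255,255)); mk(np.array([.5545,.161,.085]),(0,255,0))
    print(n,q); out.append(a)
cv2.imwrite("pics/cmp.png",np.hstack(out))
```

```text
scene [268.27134031 187.75637357]
side [297.20063419 158.91400425]
```

View pics/cmp.png

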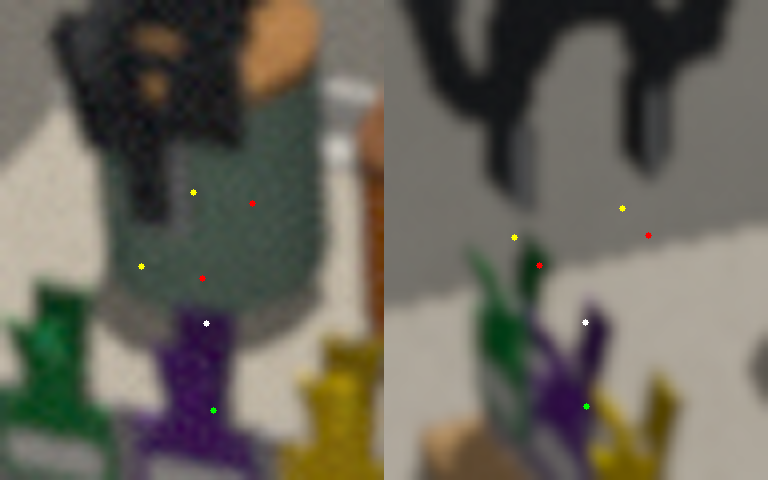

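Both fixed cameras show the real fingertips about 20 mm higher than the nominal TCP, and the clip's own estimate matches. So the first squeeze passed over the ears. I'll go deeper, with x moved by -2 mm.

play_rows --moves '[-2,0,-20,0,0,0,45,0,0,-20,0,0,0,45,0,0,-20,0,0,0,45,0,0,-16,0,0,0,45,0,0,0,0,0,0,32,0,0,0,0,0,0,24,0,0,0,0,0,0,20,0,0,0,0,0,0,18]' --newtons 20

```text
clock: 8.88
tcp_pos: [0.5527, 0.1612, 0.0862]
orientation: [2.129, 2.309, 0.002]
wrist_force: [-0.0, -0.3, -0.1]
finger_gap: 0.0185
grip_force: 4.9
```

```bash
python3 -c "
from h import *
print(manip.grip_depth, manip.read_state()['grip_force'])"
```

```text
0.0187 4.944548606872559
```

Force is 4.9 N at an 18.5 mm gap, so the ears are being squeezed this time. Closing on to 12 mm.

play_rows --moves '[0,0,0,0,0,0,15,0,0,0,0,0,0,12,0,0,0,0,0,0,11,0,0,0,0,0,0,11]'

```text
clock: 9.38
tcp_pos: [0.5535, 0.1613, 0.0865]
orientation: [2.128, 2.308, 0.004]
wrist_force: [3.2, -0.5, 5.5]
finger_gap: 0.0113
grip_force: 18.8
```

```bash
python3 w.py w5.png tag_purple
```

```text
9.375 [0.5535 0.1613 0.0865] [2.1283 2.3083 0.004 ] [ 0.2404  0.1846  1.94   -0.0002  1.0139  0.1594] cam [0.5478 0.2445 0.2515] [ 0.0316 -0.326  -0.9448] [314.3271   0.     317.6966]
tag_purple 0.7 [313.1 232.6] 289 341 183 294 [315.  238.5] [111.  52.] 90.0 at z.085 [0.5525 0.1649 0.085 ]
tag_purple 0.53 [322.2 366.9] 302 405 360 385 [354.3 369.3] [105.7  10.7] 12.1 at z.085 [0.5666 0.0636 0.085 ]
```

play_rows --moves '[0,0,3,0,0,0,11,0,0,6,0,0,0,11,0,0,15,0,0,0,11,0,0,20,0,0,0,11,0,0,25,0,0,0,11,0,0,25,0,0,0,11,0,0,0,0,0,0,11]'

```text
clock: 10.35
tcp_pos: [0.5544, 0.1616, 0.1834]
orientation: [2.127, 2.307, 0.009]
wrist_force: [-0.4, 0.2, -0.5]
finger_gap: 0.0113
grip_force: 18.2
```

Run:
```python
from h import *
s=manip.read_state(); out=[]
c=manip.capture("wrist"); save(c,"w6.png"); f=cv2.cvtColor(c["frame"],cv2.COLOR_RGB2BGR); out.append(cv2.resize(f[100:320,215:415],(400,440),interpolation=2))
c=manip.capture("side"); f=cv2.cvtColor(c["frame"],cv2.COLOR_RGB2BGR); q=proj(c,s["tcp_pos"]); u,v=(q-[30,25]).astype(int); out.append(cv2.resize(f[v:v+66,u:u+60],(400,440),interpolation=2))
cv2.imwrite("pics/lift.png",np.hstack(out))
```

```text
(no output)
```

View pics/lift.png

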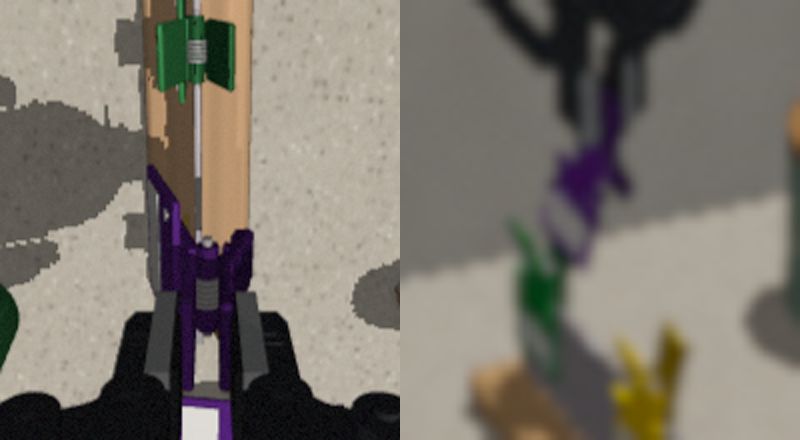

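The clip is held squarely: ears parallel between the pads, jaws clear of the blade. Next I carry it to above the beaker's +y side, turning about -95°.

play_rows --moves '[-10,-16,5,0,0,-0.165,11,-10,-22,5,0,0,-0.165,11,-10,-22,0,0,0,-0.165,11,-10,-22,0,0,0,-0.165,11,-10,-22,0,0,0,-0.165,11,-10,-22,0,0,0,-0.165,11,-10,-22,0,0,0,-0.165,11,-10,-22,0,0,0,-0.165,11,-10,-22,0,0,0,-0.165,11,-5,-23,0,0,0,-0.17,11]'

```text
clock: 11.7
tcp_pos: [0.4553, -0.0544, 0.1876]
orientation: [-3.141, 0.014, 0.005]
wrist_force: [0.5, -0.3, -0.4]
finger_gap: 0.0117
grip_force: 18.2
```

play_rows --moves '[0,0,0,0,0,0,11,0,0,0,0,0,0,11]'

```text
clock: 11.95
tcp_pos: [0.4565, -0.0536, 0.1884]
orientation: [-3.141, 0.002, 0.002]
wrist_force: [1.0, -0.3, 0.4]
finger_gap: 0.0113
grip_force: 18.2
```

```bash
cat > bw.py <<'E'
from bk import *
np.set_printoptions(precision=4,suppress=True)
s=manip.read_state(); M=R.from_rotvec(s["orientation"]).as_matrix(); print(s["clock"],s["tcp_pos"],"ty",M[:,1],s["q"],s["grip_force"])
V=[]
for n in("scene","side","wrist"):
    c=manip.capture(n); T=wristT(s,c) if n=="wrist" else None
    p=proj(c,(.459,-.088,.05),T)
    for d in manip.trace(c,"beaker"):
        if d["mask"][max(0,min(399,int(p[1]))),max(0,min(639,int(p[0])))] or np.hypot(*(np.array(d["location"])-p))<25:
            ys,xs=np.where(d["mask"]); v=(c,T,d["mask"]); print(n,round(d["conf"],2),d["location"],p,xs.min(),xs.max(),ys.min(),ys.max(),fit([v],[.459,-.088])); 
            if n=="wrist": np.save("wm.npy",d["mask"]); save(c,"bw_%d.png"%int(s["clock"]*10))
            else: V.append(v)
            break
print("fixed",fit(V,[.459,-.088]))
E
python3 bw.py
```

```text
11.95 [ 0.4565 -0.0536  0.1884] ty [-0.0015 -1.     -0.0008] [-0.1714 -0.1368  2.0678  0.0006  1.2121  1.4007] 18.240438401699066
scene 0.79 [344.1, 261.6] [341.1302 263.5424] 328 357 243 285 (array([ 0.4592, -0.0894]), np.float64(-0.9515527950310559))
side 0.75 [299.5, 245.5] [299.5589 246.6127] 287 313 227 267 (array([ 0.458 , -0.0898]), np.float64(-0.933611331744771))
wrist 0.96 [354.1, 181.7] [351.3062 177.1812] 317 399 139 225 (array([ 0.4609, -0.0899]), np.float64(-0.9678174501432442))
fixed (array([ 0.4583, -0.0891]), np.float64(-0.9421863973181919))
```

play_rows --moves '[3.5,0,0,0,0,0,11,0,0,-20,0,0,0,11,0,0,-20,0,0,0,11,0,0,-15,0,0,0,11,0,0,-10,0,0,0,11,0,0,-10,0,0,0,11,0,0,-8,0,0,0,11,0,0,0,0,0,0,11]'

```text
clock: 13.25
tcp_pos: [0.46, -0.0539, 0.1057]
orientation: [-3.141, 0.005, 0.002]
wrist_force: [-0.5, -0.9, 0.1]
finger_gap: 0.0116
grip_force: 18.2
```

```bash
python3 bw.py
```

```text
13.25 [ 0.46   -0.0539  0.1057] ty [-0.0032 -1.     -0.0002] [-0.1705 -0.0481  2.1497  0.      1.0412  1.4035] 18.242367804050446
scene 0.86 [343.3, 263.1] [341.1302 263.5424] 328 356 244 285 (array([ 0.4567, -0.0901]), np.float64(-0.9243774976944359))
side 0.65 [298.7, 246.4] [299.5589 246.6127] 285 313 228 268 (array([ 0.4576, -0.0901]), np.float64(-0.9277123848515865))
fixed (array([ 0.457, -0.09 ]), np.float64(-0.9255575422766985))
```

play_rows --moves '[0,-0.5,-3,0,0,0,11,0,0,-3,0,0,0,11,0,0,-3,0,0,0,11,0,0,-2,0,0,0,11,0,0,0,0,0,0,11]'

```text
clock: 14.18
tcp_pos: [0.4602, -0.0545, 0.0949]
orientation: [-3.141, 0.005, 0.001]
wrist_force: [-0.4, -0.2, -0.5]
finger_gap: 0.0113
grip_force: 18.2
```

play_rows --moves '[0,0,-2,0,0,0,11,0,0,-1,0,0,0,11,0,0,-1,0,0,0,11,0,0,0,0,0,0,11]'

```text
clock: 14.68
tcp_pos: [0.4609, -0.0544, 0.0918]
orientation: [-3.141, 0.005, -0.001]
wrist_force: [-1.1, 0.3, 3.0]
finger_gap: 0.0113
grip_force: 18.7
```

play_rows --moves '[0,0,-1,0,0,0,11,0,0,-1,0,0,0,11,0,0,0,0,0,0,11]'

```text
clock: 15.05
tcp_pos: [0.4622, -0.0542, 0.0913]
orientation: [-3.141, 0.005, -0.005]
wrist_force: [-2.1, 2.7, 11.8]
finger_gap: 0.0113
grip_force: 19.6
```

play_rows --moves '[0,0,0,0,0,0,16,0,0,0,0,0,0,22,0,0,0,0,0,0,30,0,0,0,0,0,0,44,0,0,0,0,0,0,50,0,0,0,0,0,0,50]'

```text
clock: 15.8
tcp_pos: [0.4604, -0.0545, 0.0891]
orientation: [-3.142, 0.005, 0.0]
wrist_force: [0.0, -0.9, 0.8]
finger_gap: 0.0501
grip_force: 0.0
```

```bash
python3 w.py w7.png tag_purple; python3 bw.py
```

```text
15.8 [ 0.4604 -0.0545  0.0891] [-3.1416  0.0051  0.0005] [-0.1716 -0.0276  2.1644 -0.      1.0051  1.4025] cam [ 0.5466 -0.0557  0.2541] [-0.3256  0.0008 -0.9455] [314.3271   0.     317.6966]
tag_purple 0.96 [285.7  39.1] 231 337 0 83 [285.2  39.1] [ 84.4 104. ] 86.6 at z.085 [ 0.5694 -0.0403  0.085 ]
tag_purple 0.77 [312.3 254. ] 282 338 187 301 [310.9 243.5] [ 55.8 113.2] 2.1 at z.085 [ 0.4518 -0.0522  0.085 ]
15.9 [ 0.4605 -0.0545  0.0892] ty [-0.0032 -1.      0.    ] [-0.1716 -0.0277  2.1642 -0.      1.0052  1.4025] 0.0
scene 0.82 [340.6, 262.7] [341.1302 263.5424] 328 356 244 285 (array([ 0.4584, -0.0902]), np.float64(-0.8910659272951325))
side 0.78 [300.3, 243.3] [299.5589 246.6127] 286 313 228 267 (array([ 0.4586, -0.0892]), np.float64(-0.9135124271454411))
wrist 0.66 [373.6, 220.6] [363.8493 220.2083] 322 441 160 294 (array([ 0.4627, -0.0909]), np.float64(-0.7756837651934496))
fixed (array([ 0.4584, -0.0896]), np.float64(-0.9009812214048345))
```

play_rows --moves '[0,0,15,0,0,0,50,0,0,25,0,0,0,50,0,0,35,0,0,0,50,0,0,35,0,0,0.1,50,0,0,20,0,0,0.185,50,0,-5,10,0,0,0.185,50,0,-5,0,0,0,0.185,50,0,-5,0,0,0,0.185,50,0,-5,0,0,0,0.185,50,0,-5,0,0,0,0.185,50]'

```text
clock: 17.45
tcp_pos: [0.4607, -0.0797, 0.2306]
orientation: [2.58, 1.79, 0.002]
wrist_force: [-0.5, 0.3, 0.2]
finger_gap: 0.05
grip_force: 0.0
```

play_rows --moves '[0,-5,0,0,0,0.185,50,0,-5,0,0,0,0.185,50,0,-5,0,0,0,0.185,50,0,-5,0,0,0,0.185,50,0,-5,0,0,0,0.185,50,0,-5,0,0,0,0.185,50,0,-5,0,0,0,0.185,50,0,-5,0,0,0,0.185,50,0,-5,0,0,0,0.185,50,0,-4,0,0,0,0.185,50]'

```text
clock: 18.7
tcp_pos: [0.4607, -0.1288, 0.2305]
orientation: [0.124, 3.138, -0.001]
wrist_force: [-0.0, -0.2, 0.1]
finger_gap: 0.0499
grip_force: 0.0
```

play_rows --moves '[0,0,0,0,0,0.08,50,0,0,0,0,-0.185,0,50,0,0,0,0,-0.185,0,50,0,0,0,0,-0.185,0,50,0,0,0,0,-0.185,0,50,0,0,0,0,0,0,50]'

```text
clock: 19.45
tcp_pos: [0.4567, -0.1249, 0.2247]
orientation: [0.011, 2.41, 0.003]
wrist_force: [0.2, -1.5, -0.5]
finger_gap: 0.05
grip_force: 0.0
```

```bash
python3 w.py w8.png lens tag_purple beaker | cut -c1-230
```

```text
19.45 [ 0.4567 -0.1249  0.2247] [0.0114 2.4097 0.003 ] [-0.6385 -0.6213  2.4917  0.6239  0.7483 -2.5514] cam [ 0.2855 -0.1249  0.291 ] [ 0.8761 -0.0039 -0.4821] [314.3271   0.     317.6966]
lens 0.56 [337.9 311.3] 311 370 269 325 [340.5 297. ] [56. 59.] 90.0 at z.085 [ 1.6144 -0.0522  0.085 ]
lens 0.28 [178.9 163.8] 131 222 115 205 [176.7 159.8] [77.6 89.7] 16.7 at z.085 [ 0.5792 -0.2837  0.085 ]
tag_purple 0.83 [411.9  88.4] 387 437 27 132 [409.6  79.5] [103.8  44.2] 79.2 at z.085 [ 0.4728 -0.0463  0.085 ]
tag_purple 0.56 [384.9 134.8] 363 417 102 168 [390. 135.] [66. 54.] 90.0 at z.085 [ 0.5319 -0.0582  0.085 ]
beaker 0.78 [356.9  54.3] 315 406 0 114 [360.5  57. ] [114.  91.] 90.0 at z.085 [ 0.4398 -0.0957  0.085 ]
beaker 0.72 [541.   27.3] 478 623 0 77 [550.5  38.5] [ 77. 145.] 90.0 at z.085 [0.42   0.0291 0.085 ]
beaker 0.33 [156.8  46.8] 110 199 6 89 [155.   47.5] [94.  75.7] 45.0 at z.085 [ 0.432  -0.2416  0.085 ]
```

play_rows --moves '[1,0,2,0,0.183,0,50,1,0,2,0,0.183,0,50,1,0,1,0,0.183,0,50,1,0,0,0,0.183,0,50,0,0,0,0,0,0,50]'

```text
clock: 20.27
tcp_pos: [0.4709, -0.1263, 0.2351]
orientation: [-0.001, 3.131, -0.003]
wrist_force: [-0.1, -0.3, -1.4]
finger_gap: 0.0502
grip_force: 0.0
```

```bash
python3 - <<'E'
from h import *
s=manip.read_state(); print(s["tcp_pos"],s["orientation"],s["q"])
print(R.from_rotvec(s["orientation"]).as_matrix())
E
python3 bw.py
```

```text
[ 0.47087626 -0.12634     0.23506057] [-1.05833282e-03  3.13105290e+00 -3.43623354e-03] [-3.14120255e-01 -1.20520768e-01  1.96677551e+00  1.22169178e-03
  1.28463825e+00 -1.88593118e+00]
[[-9.99944251e-01 -6.64439377e-04  1.05382270e-02]
 [-6.87568504e-04  9.99997363e-01 -2.19131241e-03]
 [-1.05367432e-02 -2.19843599e-03 -9.99942070e-01]]
20.275 [ 0.4709 -0.1263  0.2351] ty [-0.0007  1.     -0.0022] [-0.3141 -0.1205  1.9668  0.0012  1.2846 -1.8859] 0.0
scene 0.63 [342.8, 262.3] [341.1302 263.5424] 328 356 243 285 (array([ 0.46  , -0.0894]), np.float64(-0.9215123381382849))
side 0.82 [301.6, 245.6] [299.5589 246.6127] 286 313 228 267 (array([ 0.4581, -0.0896]), np.float64(-0.9109923154026061))
wrist 0.61 [351.8, 162.8] [353.0388 152.3138] 318 388 126 200 (array([ 0.4656, -0.0917]), np.float64(-0.9157051897593477))
fixed (array([ 0.4586, -0.0899]), np.float64(-0.9131902510279857))
```

play_rows --moves '[-3,1.5,-20,0.028,0.0035,0,34,-3,1.5,-25,0.028,0.0035,0,30,-3,1.5,-25,0.027,0.0035,0,30,-2,1.1,-25,0,0,0,30,0,0,-5,0,0,0,30,0,0,0,0,0,0,30]'

```text
clock: 21.32
tcp_pos: [0.4535, -0.1206, 0.134]
orientation: [0.011, 3.138, 0.13]
wrist_force: [-0.6, -0.1, 0.1]
finger_gap: 0.0297
grip_force: 0.0
```

```bash
python3 - <<'E'
from h import *
s=manip.read_state(); print(s["finger_gap"]);print(R.from_rotvec(s["orientation"]).as_matrix())
E
python3 bw.py
```

```text
0.02968236571871708
[[-9.99976503e-01  6.80253748e-03  8.48461924e-04]
 [ 6.84946841e-03  9.96532025e-01  8.29277328e-02]
 [-2.81400468e-04  8.29315957e-02 -9.96555202e-01]]
21.325 [ 0.4535 -0.1206  0.134 ] ty [0.0068 0.9965 0.0829] [-0.3742 -0.0499  2.0967  0.086   1.1258 -1.9764] 0.0
scene 0.68 [346.1, 262.6] [341.1302 263.5424] 329 356 243 284 (array([ 0.4594, -0.09  ]), np.float64(-0.9144279830331346))
side 0.85 [299.9, 246.5] [299.5589 246.6127] 286 312 230 266 (array([ 0.4601, -0.0892]), np.float64(-0.8371153457679618))
wrist 0.7 [346.8, 201.0] [348.792  197.2988] 304 402 151 259 (array([ 0.4583, -0.0913]), np.float64(-0.8940938378893172))
fixed (array([ 0.46  , -0.0895]), np.float64(-0.8755458206236478))
```

play_rows --moves '[3,0,-10,0,0,0,30,3,0,-20,0,0,0,30,0,0,-20,0,0,0,30,0,0,-15,0,0,0,30,0,0,-12,0,0,0,30,0,0,-6,0,0,0,30,0,0,0,0,0,0,30]'

```text
clock: 22.5
tcp_pos: [0.4599, -0.1206, 0.0516]
orientation: [0.01, 3.137, 0.129]
wrist_force: [-0.8, -0.3, 0.1]
finger_gap: 0.0303
grip_force: 0.0
```

```bash
python3 bw.py
```

```text
22.5 [ 0.4599 -0.1206  0.0516] ty [0.0063 0.9966 0.0822] [-0.3691  0.0626  2.1558  0.0949  0.9533 -1.9897] 0.0
scene 0.65 [341.1, 264.2] [341.1302 263.5424] 328 356 244 285 (array([ 0.4584, -0.0894]), np.float64(-0.8022874806800618))
side 0.79 [295.1, 251.9] [299.5589 246.6127] 286 311 229 267 (array([ 0.4575, -0.0904]), np.float64(-0.5916827982110674))
wrist 0.88 [374.5, 233.9] [373.4526 232.8062] 313 462 167 327 (array([ 0.4593, -0.0912]), np.float64(-0.6950405678209101))
fixed (array([ 0.4579, -0.0897]), np.float64(-0.6960081401399887))
```

Clear of contact with the wall between the fingers. I'll close gently.

play_rows --moves '[0,0,0,0,0,0,20,0,0,0,0,0,0,12,0,0,0,0,0,0,8,0,0,0,0,0,0,5,0,0,0,0,0,0,2,0,0,0,0,0,0,0,0,0,0,0,0,0,0]' --newtons 30

```text
clock: 23.68
tcp_pos: [0.4601, -0.1207, 0.052]
orientation: [0.01, 3.137, 0.129]
wrist_force: [0.3, -1.1, 1.5]
finger_gap: 0.0045
grip_force: 28.0
```

play_rows --moves '[0,0,0,0,0,0,0,0,0,5,0,0,0,0,0,0,10,0,0,0,0,0,0,15,0,0,0,0,0,0,15,0,0,0,0,0,0,10,0,0,0,0,0,0,0,0,0,0,0]' --newtons 45

```text
clock: 24.55
tcp_pos: [0.4611, -0.121, 0.1084]
orientation: [0.01, 3.134, 0.127]
wrist_force: [0.3, 0.1, -1.4]
finger_gap: 0.0038
grip_force: 41.9
```

play_rows --moves '[0,3,8,0,0,-0.1,0,4,3,8,0,0,-0.15,0,6,3,8,0,0,-0.17,0,7,3,8,0,0,-0.17,0,7,3,8,0,0,-0.17,0,7,3,8,0,0,-0.17,0,7,3,8,0,0,-0.17,0,7,3,8,0,0,-0.17,0,7,3,6,0,0,-0.16,0,7,0,3,0,0,-0.14,0]'

```text
clock: 25.8
tcp_pos: [0.5187, -0.0932, 0.1795]
orientation: [2.19, 2.168, 0.086]
wrist_force: [0.7, -0.5, -2.1]
finger_gap: 0.0041
grip_force: 42.0
```

play_rows --moves '[0,0,0,0,0,0,0,0,0,0,0,0,0,0,0,0,0,0,0,0,0]'

```text
clock: 26.18
tcp_pos: [0.5184, -0.0936, 0.1793]
orientation: [2.184, 2.174, 0.086]
wrist_force: [0.1, -0.6, -2.5]
finger_gap: 0.0039
grip_force: 42.0
```

Run:
```python
from h import *
np.set_printoptions(precision=4,suppress=True)
s=manip.read_state(); print(s["tcp_pos"],R.from_rotvec(s["orientation"]).as_matrix(),s["q"],s["grip_force"],s["finger_gap"])
C=[];out=[]
f=cv2.imread("pics/w8.png"); out.append(cv2.resize(f[255:335,295:395],(400,320),interpolation=2))
rs={}
for n,px in(("scene",(381,155)),("side",(408,176))):
    c=manip.capture(n); save(c,n+"9.png")
    for l in("lens","beaker","tag_purple"):
        for d in manip.trace(c,l)[:3]:
            ys,xs=np.where(d["mask"]); b=((xs.min()+xs.max())/2,(ys.min()+ys.max())/2); print(n,l,round(d["conf"],2),np.round(d["location"]),xs.min(),xs.max(),ys.min(),ys.max(),"mean",xs.mean(),ys.mean())
    f=cv2.cvtColor(c["frame"],cv2.COLOR_RGB2BGR); out.append(f)
    print(n,"pred tag",proj(c,np.array(s["tcp_pos"])+[.0742,0,.020]),"lens",proj(c,(.773,-.094,.2)))
a=cv2.resize(out[1][125:225,325:425],(400,400),interpolation=2); b=cv2.resize(out[2][135:235,330:430],(400,400),interpolation=2)
h=cv2.resize(out[0],(250,200)); im=np.zeros((600,800,3),np.uint8); im[:200,:250]=h; im[200:,:400]=a; im[200:,400:]=b
cv2.imwrite("pics/final.png",im)
```

```text
[ 0.5184 -0.0936  0.1793] [[ 0.0046  0.9967  0.0809]
 [ 1.     -0.0045 -0.002 ]
 [-0.0017  0.0809 -0.9967]] [-0.238  -0.0528  2.0111  0.0191  1.1042 -0.2414] 41.97091626265319 0.0038787164500432743
scene lens 0.71 [381. 150.] 372 395 142 167 mean 382.8421052631579 151.18836565096953
scene beaker 0.85 [362. 209.] 344 371 187 227 mean 358.36049723756906 209.54972375690608
scene beaker 0.77 [287. 258.] 276 304 240 282 mean 290.30309072781654 260.16749750747755
scene tag_purple 0.9 [339. 236.] 324 349 215 246 mean 337.69628099173553 233.4504132231405
scene tag_purple 0.53 [365. 178.] 361 370 171 191 mean 365.7049180327869 181.00819672131146
scene pred tag [362.1843 188.8138] lens [380.4048 154.6627]
side lens 0.56 [406. 174.] 395 419 159 191 mean 406.67484662576686 172.95092024539878
side beaker 0.95 [335. 203.] 320 344 183 224 mean 332.59627329192546 204.93416149068324
side beaker 0.66 [269. 223.] 257 281 204 242 mean 269.6374193548387 222.53935483870967
side tag_purple 0.97 [339. 228.] 318 357 217 241 mean 338.2912087912088 229.41758241758242
side tag_purple 0.7 [296. 310.] 282 311 297 321 mean 296.1294559099437 308.6697936210131
side tag_purple 0.53 [408. 171.] 396 419 160 190 mean 407.37704918032784 172.9976580796253
side pred tag [347.7622 191.9119] lens [407.1911 176.5209]
```

View pics/final.png

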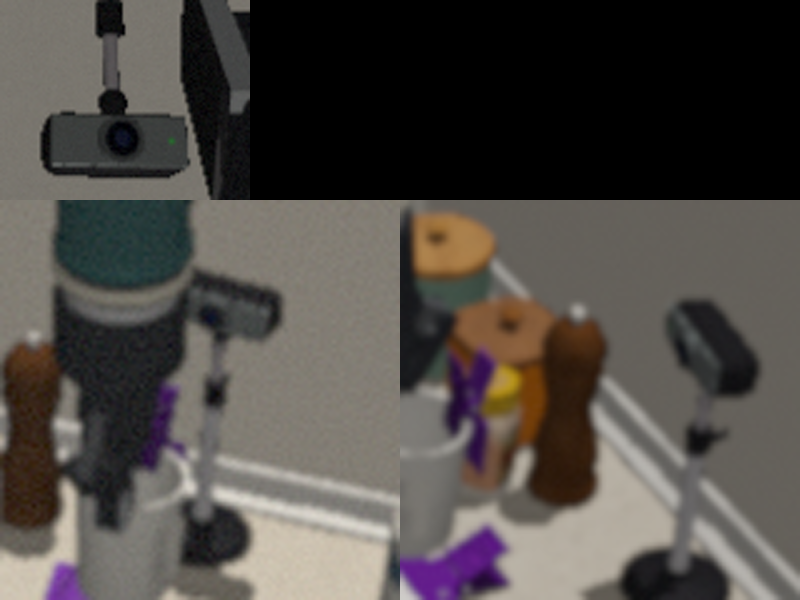

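The upper crop is the earlier wrist view, shown upside down. It shows the lens at w8 pixel (344,311), with a sliver of the head's -y side visible, so the lens is yawed a few degrees to +y. The beaker is held upright with the clip on the lens side. I'll fit the head pose numerically.

Run:
```python
from h import *
from scipy.optimize import minimize
np.set_printoptions(precision=4,suppress=True)
cw=manip.capture("wrist"); cs=manip.capture("scene"); cd=manip.capture("side")
Tw=np.eye(4); Tw[:3,:3]=R.from_rotvec([.0114,2.4097,.003]).as_matrix(); Tw[:3,3]=[.4567,-.1249,.2247]; Tw=Tw@np.array(cw["tool_from_camera"])
V=[("w8.png",cw,Tw,(300,374,288,330)),("scene0.png",cs,None,(358,402,136,166)),("side0.png",cd,None,(388,426,152,200))]
data=[]
for f,c,T,(a,b,t,u) in V:
    g=cv2.imread("pics/"+f).astype(float).mean(2)
    roi=g[t:u,a:b]; print(f,"\n".join("".join("%4d"%v for v in r[::2]) for r in roi[::4]))
```

```text
w8.png  115 115 115 114 114 114 115 116 116 115 116 117 116 115 117 116 117 116  57  80  84  60 118 117 118 116 115 117 115 119 116 116 118 116  41   7  10
 115 116 117 117 116 115 117 113 116 116 116 115 115 116 117 116 117 114  36  14  10  10  72 116 116 116 114 118 115 116 115 116 114 115  96   8  11
 118 118 118 116 117 116 116 113 115 116 115 116 114 115 116 114 115  56  15  12  16  19  11 104 115 118 116 113 115 118 115 116 115 117 116  39  12
 116 115 117 116 116 116 118 117  88  86  27  22  24  85  84  82  82  80  22  13  15  16  17  81  81  81  80  78  79  79  79  79 116 117 114  93  16
 114 115 115 115 114 114  88   5  56  62  62  61  58  62  60  61  64  61  45  44  26   3   3  13  39  52  60  60  59  62  59  60  62  61  59 115  41
 115 117 117 117 116 114  11  16  58  61  64  59  60  59  58  62  61  42  42  15   7  25  23  13   7  35  51  61  59  60  62  59  60  61  62 106  93
 114 115 116 115 114 116  13   8  60  58  62  62  62  62  62  61  62  43  45  11   6  19  26  12   2  29  46  58  60  59  59  62  60  59  58 105 117
 116 115 117 114 116 116  13  16  60  62  62  63  
[... 1502 characters left out ...]
 93  94
  94  94  94  93  71  56  72  39  27  29  30  36  79  94  93  93  93  94  94
  94  94  94  93  72  46  52  81  61  29  28  29  31  52  87  94  94  94  94
  94  94  93  94  92  61  20  53  61  69  37  27  30  30  36  73  93  95  94
  93  94  95  94  94  88  54  41  46  51  58  40  23  24  23  26  78  94  94
  93  94  94  94  94  94  94  92  68  48  51  24  16  16  16  45  89  94  93
 105  93  94  93  94  94  94  94  80  75  66  65  64  65  79  91  94  94  94
 155 149 103  93  95  94  94  93  85  86  92  94  94  94  94  94  94  94  94
  96 114 150 135  99  94  87  41  50  49  65  73  83  94  93  94  94  94  93
 142 106  96 114 144 124  88  31  13  24  73  91  93  93  94  94  93  94  94
```

```bash
cat > fitlens.py <<'E'
from h import *
from scipy.optimize import minimize
np.set_printoptions(precision=4,suppress=True)
cw=manip.capture("wrist"); cs=manip.capture("scene"); cd=manip.capture("side")
Tw=np.eye(4); Tw[:3,:3]=R.from_rotvec([.0114,2.4097,.003]).as_matrix(); Tw[:3,3]=[.4567,-.1249,.2247]; Tw=Tw@np.array(cw["tool_from_camera"])
V=[("w8.png",cw,Tw,(305,370,290,330),115,lambda X,Y:(Y<301)&(X>328)&(X<352)),
   ("scene0.png",cs,None,(358,402,136,168),121,lambda X,Y:(Y>157)&(X<386)),
   ("side0.png",cd,None,(388,426,152,192),94,lambda X,Y:(Y>183)&(X<412)&(X>402)&(Y>184))]
S=6; D=[]
for f,c,T,(a,b,t,u),bg,dc in V:
    g=cv2.imread("pics/"+f).astype(np.float32).mean(2)[t:u,a:b]
    m=cv2.resize(g,None,fx=S,fy=S,interpolation=cv2.INTER_LINEAR)<bg-22
    Y,X=np.mgrid[:m.shape[0],:m.shape[1]]; X=(X+.5)/S-.5+a; Y=(Y+.5)/S-.5+t
    D.append((c,T,a,t,m,~dc(X,Y)))
def corners(v):
    x,y,z,al,H,d=v[:6]; n=np.array([-np.cos(al),np.sin(al),0]); l=np.array([np.sin(al),np.cos(al),0])
    return [np.array([x,y,z])-n*k*d+l*.043*i+np.array([0,0,H/2])*j for i in(-1,1) for j in(-1,1) for k in(0,1)]
def cost(v,out=False):
    P=corners(v); t=[]
    for i,(c,T,a,r,m,w) in enumerate(D):
        q=np.array([proj(c,p,T) for p in P])
        if i==0: q=q+v[6:8]
        h=np.zeros(m.shape,np.uint8); cv2.fillConvexPoly(h,cv2.convexHull(((q-[a,r]+.5)*S-.5).round().astype(np.int32)),1); h=h>0
        t.append((h&m&w).sum()/max(1,((h|m)&w).sum()))
    return t if out else -sum(t)
best=None
for al in(-.15,-.05,.05,.15,.25):
    g=np.array([.765,-.094,.2,al,.035,.035,0,0]); sx=[g]+[g+np.eye(8)[k]*s for k,s in enumerate((.01,.01,.01,.08,.01,.015,2,2))]
    r=minimize(cost,g,method="Nelder-Mead",options=dict(initial_simplex=sx,maxiter=900,xatol=1e-4,fatol=1e-5)); print(r.x,r.fun,np.array(cost(r.x,True)))
    if best is None or r.fun<best.fun: best=r
v=best.x
for al in np.arange(-.1,.26,.05):
    r=minimize(lambda u:cost(np.r_[u[:3],al,u[3:]]),np.delete(v,3),method="Nelder-Mead",options=dict(maxiter=400,initial_simplex=[np.delete(v,3)]+[np.delete(v,3)+np.eye(7)[k]*s for k,s in enumerate((.006,.006,.006,.006,.01,1,1))])); print(round(al,2),r.fun,r.x)
n=np.array([-np.cos(v[3]),np.sin(v[3]),0]); print("front c px w8",proj(cw,v[:3],Tw)+v[6:8],"+10mm",proj(cw,v[:3]+n*.01,Tw)+v[6:8])
E
python3 fitlens.py
```

```text
[ 0.7553 -0.0924  0.2175  0.0821  0.0308  0.0275  0.5414 -0.2279] -2.6716577232587566 [0.925  0.8928 0.8539]
[ 0.7601 -0.0887  0.2139  0.1494  0.0305  0.0275 -2.278   1.5696] -2.7019343565880973 [0.8945 0.9224 0.885 ]
[ 0.7614 -0.0873  0.213   0.124   0.0314  0.0271 -1.4029  2.4208] -2.721444836594187 [0.94   0.9048 0.8767]
[ 0.7629 -0.09    0.2115  0.144   0.0338  0.0254  1.2702  3.5919] -2.7168506104058583 [0.9428 0.9108 0.8632]
[ 0.76   -0.0877  0.213   0.162   0.0307  0.0287 -0.2406  2.6035] -2.7472195949527243 [0.94   0.9127 0.8945]
-0.1 -2.541315849897105 [ 0.7615 -0.0937  0.2132  0.032   0.0239  1.0298  2.9448]
-0.05 -2.583903505156012 [ 0.7622 -0.0927  0.2121  0.0325  0.0248  0.3763  3.3624]
0.0 -2.630175028969458 [ 0.7623 -0.0918  0.2126  0.032   0.0245  0.0318  2.8882]
0.05 -2.68133520088021 [ 0.761  -0.0907  0.213   0.0323  0.0255  0.4126  2.8086]
0.1 -2.719534353214259 [ 0.7603 -0.0895  0.213   0.0313  0.0272  0.2746  2.6293]
0.15 -2.7461600264486665 [ 0.7597 -0.0896  0.2131  0.0311  0.0283  0.6743  3.0348]
0.2 -2.7345677798417842 [ 0.7604 -0.0875  0.2123  0.0306  0.0297  0.1964  3.0641]
0.25 -2.6960411921054934 [ 0.7596 -0.0871  0.2125  0.0303  0.0306  0.6215  3.2706]
front c px w8 [342.8546 311.1582] +10mm [344.4446 309.9431]
```

play_rows --moves '[-3,7,2.3,0,0,-0.02,0,-3,7,2.3,0,0,-0.025,0,-3,7,2.3,0,0,-0.025,0,-3,7,2.3,0,0,-0.025,0,-3,7,2.3,0,0,-0.025,0,-3,6.5,2.2,0,0,-0.02,0,0,0,0,0,0,0,0,0,0,0,0,0,0,0,0,0,0,0,0,0,0]'

```text
clock: 28.0
tcp_pos: [0.5011, -0.0523, 0.1935]
orientation: [2.329, 2.012, 0.08]
wrist_force: [0.1, -0.2, -1.5]
finger_gap: 0.0042
grip_force: 42.0
```

```bash
cat > chk.py <<'E'
from h import *
from scipy.optimize import minimize
np.set_printoptions(precision=4,suppress=True)
s=manip.read_state(); M=R.from_rotvec(s["orientation"]).as_matrix(); p=np.array(s["tcp_pos"]); f=np.array([M[0,1],M[1,1],0]); f/=np.linalg.norm(f)
print(s["clock"],p,"f",f,"tz",M[:,2])
tag=p+.0742*f+[0,0,.02]; org=p+.0662*f+[0,0,.038]; ax=p+.0317*f; print("tag",tag,"clip",org)
def hull(c,b,a,T,S,sh):
    u=np.cross([0,1,0],a); u/=np.linalg.norm(u); w=np.cross(a,u); th=np.linspace(0,2*np.pi,40)
    q=np.array([proj(c,b+a*z+r*(np.cos(t)*u+np.sin(t)*w),T) for r,z in((.029,0),(.0365,.09)) for t in th])
    h=np.zeros(sh,np.uint8); cv2.fillConvexPoly(h,cv2.convexHull(((q+.5)*S-.5).round().astype(np.int32)),1); return h>0
V=[]
for n in("scene","side","wrist"):
    c=manip.capture(n); T=wristT(s,c) if n=="wrist" else None; save(c,"chk_%s_%d.png"%(n,s["clock"]*10))
    hsv=cv2.cvtColor(c["frame"],cv2.COLOR_RGB2HSV); pu=(hsv[...,0]>125)&(hsv[...,0]<150)&(hsv[...,1]>110)
    k,lab,st,ce=cv2.connectedComponentsWithStats(pu.astype(np.uint8))
    for i in range(1,k):
        if st[i,4]>12 and np.hypot(*(ce[i]-proj(c,org,T)))<60: print(n,"purple",st[i],ce[i])
    E=lambda X:np.round(proj(c,X,T),1); l=np.array([-f[1],f[0],0])
    print(n,"pred: tag",E(tag),"org",E(org),"ear tops",[E(org+[0,0,.039]+l*a+f*b) for a in(-.012,.012) for b in(-.014,.014)],"tag corners",[E(tag+l*a+np.array([0,0,b])) for a in(-.023,.023) for b in(-.02,.02)])
    for d in manip.trace(c,"beaker"):
        if np.hypot(*(np.array(d["location"])-proj(c,ax,T)))<30 and n!="wrist": V.append((c,T,cv2.resize(d["mask"].astype(np.uint8),None,fx=4,fy=4,interpolation=0)>0)); print(n,d["conf"]); break
def cost(v):
    a=np.array([v[3],v[4],1.]);a/=np.linalg.norm(a); b=ax*[1,1,0]+[0,0,p[2]-.052]+v[:3]; t=0
    for c,T,m in V: h=hull(c,b,a,T,4,m.shape); t-=(h&m).sum()/(h|m).sum()
    return t
if V:
    g=np.zeros(5); r=minimize(cost,g,method="Nelder-Mead",options=dict(initial_simplex=[g]+[g+np.eye(5)[k]*q for k,q in enumerate((.006,.006,.006,.08,.08))],maxiter=300)); print("beaker offset",r.x[:3],"tilt",r.x[3:],r.fun,cost(g))
E
python3 chk.py
```

```text
28.0 [ 0.5011 -0.0523  0.1935] f [ 0.9894 -0.1451  0.    ] tz [ 0.0807 -0.0138 -0.9966]
tag [ 0.5745 -0.063   0.2135] clip [ 0.5666 -0.0619  0.2315]
scene purple [344 167  11  21 131] [349.1908 176.6031]
scene purple [327 224  22  18 185] [339.6541 231.2865]
scene pred: tag [349.  185.6] org [347.9 181.4] ear tops [array([350.5, 172.6]), array([355.5, 167.1]), array([341.7, 169.8]), array([346.9, 164.5])] tag corners [array([356.7, 194.6]), array([357.6, 181.8]), array([340.8, 189.2]), array([341.3, 176.6])]
scene 0.72
side purple [331 164  11  26 104] [335.7596 174.9808]
side purple [328 217  28  22 282] [342.8156 227.2447]
side pred: tag [336.5 182.7] org [333.8 177.4] ear tops [array([330.5, 168. ]), array([341.1, 166.5]), array([327.7, 163. ]), array([338.3, 161.5])] tag corners [array([338.9, 194. ]), array([339.5, 181.4]), array([333.6, 184. ]), array([334.2, 171.5])]
side 0.83
wrist purple [ 425  205  131  149 8139] [486.9266 293.3695]
wrist pred: tag [453.1 252. ] org [455.4 270.9] ear tops [array([466.4, 356.8]), array([536.1, 351.9]), array([477., 304.]), array([551.4, 299.8])] tag corners [array([432.3, 268.8]), array([466. , 311.8]), array([441.8, 199.6]), array([481.6, 229. ])]
beaker offset [-0.0012  0.0006 -0.002 ] tilt [0.0045 0.0203] -1.495376818786938 -1.4716219928970053
```

Run:
```python
import cv2,numpy as np,glob
im=cv2.imread(glob.glob("pics/chk_wrist_*.png")[0]); hsv=cv2.cvtColor(im,cv2.COLOR_BGR2HSV)
ch={}
for r in range(196,360,6):
    s=""
    for c in range(412,564,3):
        h,sa,v=[int(t) for t in hsv[r,c]]
        s+= ("P" if v>70 else "p") if 120<h<155 and sa>90 else ("W" if v>170 and sa<50 else ("k" if v<45 else ("g" if sa<45 else "t")))
    print(r,s)
```

```text
196 WWWWWWWWWWWWWWWWWWWggggggggggWWWWWWWWgWWWWWWWWWWWgg
202 gWWWgWWWWWWWWWWWWWgggggggggggWWWWWWWWWWWWWWWWWWWWgW
208 WWWWggWWgpppgWWWWWggggggggggWWWWWWWWWWWWWWWWWWWWggW
214 ggggWWWWgppppptWWWWWWggWWWWWWWWWWWWWWWWWWWWWWWWWggW
220 ggggggggWWWtpppppgWWWWWWWWWWggWWWWWWWWWWWWWWWWWWggW
226 ggggggggggWWWtppppppgWWWWWWWWWWWWWWWWWWWgWWWWWWWgWW
232 ggggggggggggWWgppppppppgWWWWWWWWWWWWWWWWWWgWWWgWgWW
238 gggggggggggggWWWpppppppPWWWWWWWWWWWWWWWgWgWWWWWggWW
244 ggggggggggggggWWgpppppPPWWWWWgWWWWWWWWgWWWWgWWWggWW
250 gggggtppppgggggggpppppPWWWWWWWWWgWWWWWWWWWWWWWWgWWW
256 gggggpppppppgggggtppppPWWWWWWWWWWWWWWWgWWWWWWWWgWWW
262 gggggppppppppppppppppggpgWgWWWWWWWWWWWWWWWWWWWggWWW
268 gggggpppppppppppppppppPPPppgWWWWWWWWWWWWWWWgWgggWWg
274 gggggppppppppppppppppPPPpppppppgggggWWWWWWWWWWgWWWg
280 ggggggpppppppppppppppppgppppppppppggggWWWgWgWggWWWg
286 ggggggggppppppppppppppppppppppppppppppgggWWWWggWWWg
292 gggggggggtppppppppppppppppppppppppppppppptgWWggWWWg
298 gggggggggggppppppppppppppppppppppppppppppppppgWWWgg
304 kgggggggggWWWkpppppppppppppppppppppppppppppppppPggg
310 kkkkkgggWWWWWggpppppppppppppppppppppppppppppppPPggg
316 kkkkkkkggWWWWgggpppppppppppppPPppppppppppppppPPgggg
322 kpkkkpkkkkkggggggpppppppppppPPpppppppppppppppPPgggg
328 kkkkkkkkkkpkkkgWgWkpppppppppPPppppppppppppppPPggggg
334 kkkkkkpkkkkpkkkkkgWkppppppppPggggpppppppppppPgggggg
340 kkkkpkkkkkkkkkkkkkkkkppppppPtgggggggpppppppPPgggggg
346 ggkkkkkkkkkkkkkkpkkkkkkppppPggggWgggggtpppPPggggggg
352 kgggkkkkkkkkkkkkkkkkkkkkkkkgggggWggggggggpPgggggggg
358 kkkkggkkkkkkkkpkkkkkkkkkkkkkkkWWWWggggggggggggggggW
```

The clip shows in all three cameras where predicted: the ear edge is within about 1° and 2 px. The beaker is upright within about 1°. Handing in.

```bash
python3 -c "
from workcell import manip
print(manip.read_state()['qvel']); print(manip.hand_in())"
```

```text
[ 0.00171217 -0.00170054 -0.00030449  0.00040377  0.00030832 -0.00097929]
the job is handed in; nothing more can be done
None
```

I handed the job in at about 28 s with the purple clip on the white beaker's rim and the beaker held still about 18 cm in front of the lens, tag facing it; the verdict wasn't shown, and the least certain part is the lens direction (about 3° either way).

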